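# Swap the wrong bowl in a stack of pump stages

## Robot

A 6-joint arm with a two-finger parallel gripper is mounted at the origin on a cart in front of the work surface, level with it; the furniture and walls round the work are solid. World frame = base frame: x ahead of the robot, y to its left, z up, the work surface at z = 0. Lengths are in m, angles in degrees, forces in N, time in s.
With the tool pointing down it reaches from about 0.35 to 0.875 m from the base axis. Payload 4.2 kg.
Tool frame: the origin (TCP) lies between the finger pads; the fingertips stand 17 mm ahead of it and the grasp point (between the pads) lies 2 mm behind it; z points along the fingers, y is the line along which they close (so a half turn about z gives the same grasp; the last joint's range is limited). The gripper opens to 87 mm and grips with 3 to 60 N. Pads are 19 mm wide; open, the fingers measure 117 mm over their backs; the gripper's body (75 mm by 190 mm) begins 51 mm behind the grasp point.
Start: joints at [82.54, 22.042, 0.453, 0, -68.411, -14.817], TCP at [0.237, 0.578, 0.212] pointing down, gripper open.
Joint ranges: [-179.83, 179.83], [-69.29, 118.12], [-61.27, 80.66], [-181.25, 117.63], [-171.15, -9.14], [-177.46, 177.46]. Speed limits (degrees/s): [159.86, 159.86, 180, 180, 180, 180].

## Interface

Orientations are given as a 3x3 rotation matrix whose columns are the frame's x, y, z axes.
In Python, from station import r gives the robot as it stands.
- The arm moves only by the tool servo_tool, never from a script. Its argument "targets" is a list of rows, each a list of 5 numbers: the shift along the world's x, y, z in units of 30 mm (1.0 is 30 mm), then the turn about the world's z in rad, then the finger opening in mm, from 0 to 87. In form: [[x, y, z, turn, gripper], ...]. A call has exactly 5 rows; each row is the pose to reach, as a shift and turn from the pose commanded when the call began; what a row does not reach only later rows make up. A row lasts 1/12 s, in which the tool goes at most 41.7 mm and 7.16 degrees, less where a joint would pass 70% of its speed; a pose out of reach is approached as far as the arm can. A call with a gripper value outside its range is refused whole. The fingers move at their own pace and stop on an object; the grip force is fixed at half the most. Time passes only in rows, so rows that repeat a pose let the fingers close, or fill a call up. It gives the time, the measured TCP pose, the force, the opening and the grip force at its end, in the units of the state.
- r.sense(): the state, without advancing time (a new reading comes with each control period).
- r.capture(name): name is "side" or "top"; returns a dict with "pixels" (480x640x3 uint8, red, green, blue), "fx", "fy", "cx", "cy" (pixels), "dist_coeffs" ([k1, k2, p1, p2, k3] as OpenCV has them; the pictures are not rectified), "world_from_camera" (4x4, takes a point from camera to world coordinates). Camera axes: x right, y down, z forward; pixel columns grow to the right and rows downward; lengths in m; the calibration is good to about 2 mm. A picture is of the moment at which its call begins. There is no depth.
- r.finish_job(): hands the job in; it is judged then, once.
The state is a dict: "time_s": time; "joints": joint angles; "joint_velocities": joint speeds; "effort": joint torques, N m; "tcp_pos": TCP position; "ee_rot": TCP orientation; "wrist_force": force on the tool from outside, world axes, zero at the start; "moment": the same for the moment, N m; "gripper_width": opening from 0.0 (shut) to 1.0 (fully open); "gripper_force": force on a finger pad.
Only numpy, scipy, OpenCV 4.12 (cv2) and the standard library are available. Lean on these libraries where they do the work, as an engineer would, in place of code of your own. Each camera call takes 0.05 s, during which the arm holds its last target. There are 200 camera calls.

## Task

Two stacks of pump stages stand on the bench, each a green foot with two stage bowls nested in it, but in one of them the top bowl is a brass-coloured one from another pump: its nose is too long, so it stands proud instead of going home. Lift that bowl out and stand it upright in the blue parts tray, then take the spare steel bowl from the tray and nest it in that stack, set down gently until it is fully home, square and concentric. Leave the other stack and the things lying round about as they are.

Things in the scene. Friction and masses are not known exactly. Their poses are not given: they have to be found in the camera images.
- odd_bowl: Wrong part: brass-coloured stage bowl 65 mm high: tapered nose 37 mm long (44 mm across at the tip, 52 mm at its root), above it a plain skirt 62 mm across, 28 mm high. 0.19 to 0.36 kg. Loose, its nose bottomed in bowl_a with 12 mm of nose showing; origin 25 mm above bowl_a's, rim 113 mm above the bench. Grip across the skirt. Origin: centre of its underside, z up its axis; round.
- spare_bowl: Right part, in the tray: steel stage bowl 50 mm high: tapered nose 22 mm long (44 mm across at the tip, 52 mm at its root), above it a plain open skirt 62 mm across, 28 mm high. 0.15 to 0.28 kg. Grip across the skirt. Its nose nests in bowl_a till its shoulder meets the rim: origin 28 mm above bowl_a's, same axis. Origin: centre of its underside, z up its axis; round.
- bowl_a: Lower steel bowl of the faulty stack, same as the spare bowl, loose, home in foot_a. Its skirt's bore is 55.6 mm across (nearly 2 mm play round a nose), 25 mm deep to its floor, wall 3 mm; the rim is 50 mm above its origin and 73 mm above the bench. Origin: centre of its underside, z up its axis; round.
- foot_a: Foot of the faulty stack: green casting, round flange 96 mm across and 9 mm thick, neck 62 mm across, 45 mm high in all, mouth like a bowl's. Loose on the bench, 0.9 kg. The stack may stand at either of two places. A bowl home in it has its origin 23 mm above the foot's. Origin: centre of its underside, z up its axis; round.
- foot_b: Foot of the sound stack, the same green casting as foot_a. Origin: centre of its underside, z up its axis; round.
- bowl_b: Lower steel bowl of the sound stack, home in foot_b, same as bowl_a. Origin: centre of its underside, z up its axis; round.
- top_b: Top steel bowl of the sound stack, home in bowl_b, same as the spare bowl; rim 101 mm above the bench. Leave it. Origin: centre of its underside, z up its axis; round.
- parts_tray: Shallow blue steel parts tray, fixed to the bench, 115 mm (its x) by 240 mm (its y) outside, walls 18 mm high with a rolled edge, floor 2 mm thick. Origin: centre of its underside. The spare bowl stands in the half towards the tray's +y; the half towards -y is empty, with room for the odd bowl.
- u_bracket: Dark cast bracket with four bolt heads, 33 x 55 mm and 57 mm high, standing at the back right of the bench. Bystander. Origin: centre of its underside.
- tape_roll: Black roll of tape, 104 mm across, 24 mm high, lying on the bench at the left. Bystander. Origin: centre of its underside.
- vernier_caliper: Vernier caliper, 200 mm long, 6 mm thick, lying flat between tray and robot. Bystander. Origin: centre of its underside.
There are look-alikes about, which are no part of the job. There is more than one size of the odd_bowl; the job needs the larger.

How it is judged (in metres and radians):
At the end, for the whole second after the job is handed in: Spare bowl home in bowl_a, bowl_a in foot_a, and top_b, bowl_b, foot_b still nested: heights within 3 mm, axes within 4 mm, tops and feet upright within 0.06 rad. The brass-coloured bowl stands upright (0.15 rad) on the parts tray's floor, inside it. Both bowls at rest (horizontal distance between spare_bowl and bowl_a below 0.004 m and z of spare_bowl in the frame of bowl_a between 0.025 and 0.031 m and horizontal distance between bowl_a and foot_a below 0.004 m and z of bowl_a in the frame of foot_a between 0.02 and 0.026 m and horizontal distance between top_b and bowl_b below 0.004 m and z of top_b in the frame of bowl_b between 0.025 and 0.031 m and horizontal distance between bowl_b and foot_b below 0.004 m and z of bowl_b in the frame of foot_b between 0.02 and 0.026 m and angle between each of spare_bowl, foot_a, foot_b, top_b's own z axis and vertical below 0.06 rad and angle between odd_bowl's own z axis and vertical below 0.15 rad and x of odd_bowl in the frame of parts_tray between -0.04 and 0.04 m and y of odd_bowl in the frame of parts_tray between -0.105 and 0.105 m and z of odd_bowl in the frame of parts_tray below 0.008 m and linear speed of each of spare_bowl, odd_bowl below 0.02 m/s and angular speed of odd_bowl below 0.2 rad/s); the robot touches nothing.
It fails at once if the other stack is moved more than 25 mm or tipped (distance of any of top_b, foot_b from where it was at the start of the episode above 0.025 m or angle between top_b's own z axis and vertical above 0.3 rad).
It fails at once if the faulty stack's foot is knocked more than 60 mm or tipped (distance of foot_a from where it was at the start of the episode above 0.06 m or angle between foot_a's own z axis and vertical above 0.3 rad).
It fails at once if the spare bowl is dropped into the stack (faster than 0.4 m/s with its nose in the mouth) or forced (over 40 N) (contact force between spare_bowl and bowl_a above 40 N or (horizontal distance between spare_bowl and bowl_a below 0.02 m and z of spare_bowl in the frame of bowl_a between 0.02 and 0.048 m and linear speed of spare_bowl above 0.4 m/s)).
It fails at once if a bystander is pushed more than 40 mm (distance of any of u_bracket, tape_roll, vernier_caliper from where it was at the start of the episode above 0.04 m).
It also fails if it takes over 51 s, if anything falls off the work surface, if the arm or the gripper's body presses on something with over 40 N, if the wrist force passes 120 N, or if a joint passes its speed limit or range.

## Working session

There is one attempt and no reset: what is moved stays moved. The work goes in short steps, Python scripts to look and compute and a tool call to move; the robot and the scene stay as the last step left them, time stands still between calls to the robot, and variables do not carry over. Pictures are saved under pics/ and viewed, at most 10 in all, crops included, and the job is handed in when it is done.

Besides the shell and the picture viewer there is one more tool, called after "Emit:" as name(argument=value, ...) on one line, values as JSON. servo_tool: Moves the arm, as the interface text tells. Its arguments: {"type":"object","properties":{"targets":{"type":"array","items":{"type":"array","items":{"type":"number"}}}},"required":["targets"]}

```bash
mkdir -p pics; cat > h.py <<'E'
import numpy as np, cv2
from station import r
def cap(n,name):
    c=r.capture(n); cv2.imwrite(f'pics/{name}.png',c['pixels'][:,:,::-1]); 
    np.save(f'pics/{name}.npy',c,allow_pickle=True); return c
def load(name): return np.load(f'pics/{name}.npy',allow_pickle=True).item()
def K(c): return np.array([[c['fx'],0,c['cx']],[0,c['fy'],c['cy']],[0,0,1.]])
def ray(c,uv):
    p=cv2.undistortPoints(np.array(uv,float).reshape(-1,1,2),K(c),np.array(c['dist_coeffs'],float)).reshape(-1,2)
    T=np.array(c['world_from_camera']); d=np.c_[p,np.ones(len(p))]@T[:3,:3].T
    return T[:3,3],d
def plane(c,uv,z):
    o,d=ray(c,uv); return o+d*((z-o[2])/d[:,2])[:,None]
def proj(c,P):
    T=np.linalg.inv(np.array(c['world_from_camera']))
    rv=cv2.Rodrigues(T[:3,:3])[0]
    return cv2.projectPoints(np.array(P,float).reshape(-1,1,3),rv,T[:3,3],K(c),np.array(c['dist_coeffs'],float))[0].reshape(-1,2)
E
python3 - <<'E'
from h import *
for n in('top','side'):
    c=cap(n,n+'0'); print(n,np.array(c['world_from_camera']).round(3).tolist(),c['fx'])
print(r.sense())
E
```

```text
top [[0.029, -0.986, 0.165, 0.392], [-0.999, -0.032, -0.013, 0.327], [0.018, -0.164, -0.986, 1.002], [0.0, 0.0, 0.0, 1.0]] 510.9990190168088
side [[0.952, -0.152, 0.267, 0.291], [-0.307, -0.477, 0.823, -0.49], [0.002, -0.866, -0.501, 0.559], [0.0, 0.0, 0.0, 1.0]] 524.823683534563
{'time_s': 0.1, 'joints': array([ 8.25405468e+01,  2.20866410e+01,  3.91689119e-01, -2.37560593e-02,
       -6.84121726e+01, -1.48156868e+01]), 'joint_velocities': array([0.05110656, 0.11084061, 0.18547735, 0.07789416, 0.024003  ,
       0.03615876]), 'effort': array([-2.37157001e-04, -3.91691172e+01,  1.87936538e+01,  4.23183560e+00,
        1.34848128e-02, -6.77395974e-05]), 'tcp_pos': array([0.23670285, 0.57787195, 0.21079792]), 'ee_rot': array([[ 9.25316334e-01, -3.79195585e-01, -6.25000791e-04],
       [-3.79196086e-01, -9.25314582e-01, -1.80377082e-03],
       [ 1.05659586e-04,  1.90605645e-03, -9.99998178e-01]]), 'wrist_force': array([-0.98905255, -0.26488132,  0.69473011]), 'moment': array([0.00448165, 0.06606452, 0.00416038]), 'gripper_force': 0.0, 'gripper_width': 1.000898640542695}
```

View pics/top0.png

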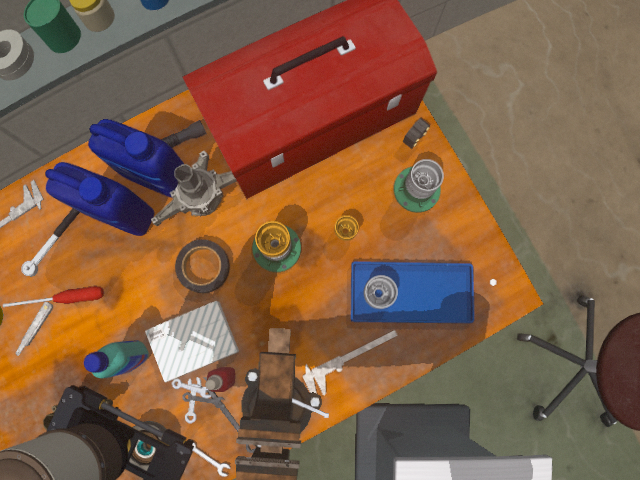

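View pics/side0.png

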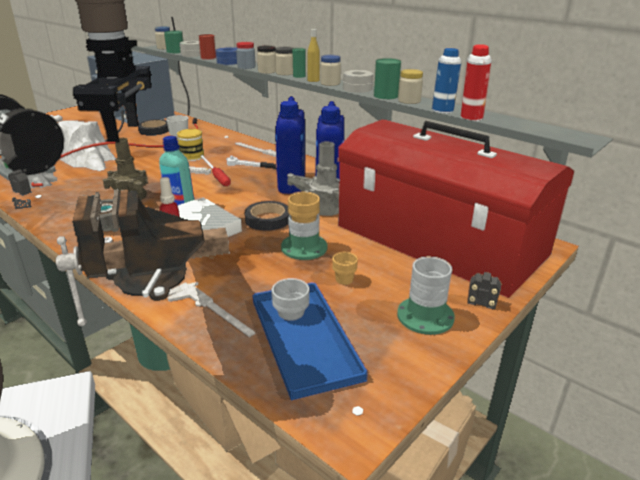

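Candidates: the large brass bowl is on the stack (top 273,240; side 304,205). The small brass look-alike stands loose on the bench (346,228; side 345,267). The spare steel bowl is in the tray (380,291; side 291,298), and top_b is on the right stack (425,178). I choose the stack's brass bowl and the tray's steel bowl, and check both in a close crop.

```bash
cat > m.py <<'E'
from h import *
t=load('top0'); s=load('side0')
def crop(c,u,v,w=40): return cv2.resize(c['pixels'][v-w:v+w,u-w:u+w,::-1],(300,300),interpolation=cv2.INTER_CUBIC)
cv2.imwrite('pics/crop.png',np.vstack([np.hstack([crop(t,275,245),crop(t,381,292)]),np.hstack([crop(s,304,220),crop(s,291,300)])]))
def brass(c):
    h=cv2.cvtColor(c['pixels'],cv2.COLOR_RGB2HSV); return cv2.inRange(h,(18,90,60),(32,255,255))
for n,c,(u,v) in (('top',t,(273,240)),('side',s,(304,205))):
    m=brass(c); k=np.zeros_like(m);k[v-40:v+40,u-40:u+40]=255
    m=cv2.morphologyEx(m&k,cv2.MORPH_CLOSE,np.ones((3,3)))
    ct=max(cv2.findContours(m,0,1)[0],key=cv2.contourArea)
    print(n,cv2.boundingRect(ct),cv2.contourArea(ct))
# tray corners
h=cv2.cvtColor(t['pixels'],cv2.COLOR_RGB2HSV); m=cv2.inRange(h,(100,120,50),(118,255,255)); m[:240]=0
ct=max(cv2.findContours(m,0,1)[0],key=cv2.contourArea)
b=cv2.boxPoints(cv2.minAreaRect(cv2.convexHull(ct))); P=plane(t,b,.018)
print(b.tolist(),P.round(4).tolist(),[np.linalg.norm(P[i]-P[i-1]) for i in range(4)],P.mean(0))
E
python3 m.py
```

```text
top (253, 221, 38, 36) 952.5
side (288, 191, 32, 32) 779.0
[[350.35186767578125, 320.8309631347656], [351.293701171875, 261.4967346191406], [473.8818359375, 263.4425964355469], [472.94000244140625, 322.7768249511719]] [[0.4158, 0.2548, 0.018], [0.5306, 0.2555, 0.018], [0.5341, 0.0117, 0.018], [0.4173, 0.015, 0.018]] [np.float64(0.23983016304870633), np.float64(0.11480400234479358), np.float64(0.2437835072014008), np.float64(0.11685701183212263)] [0.47445415 0.13425453 0.018     ]
```

View pics/crop.png

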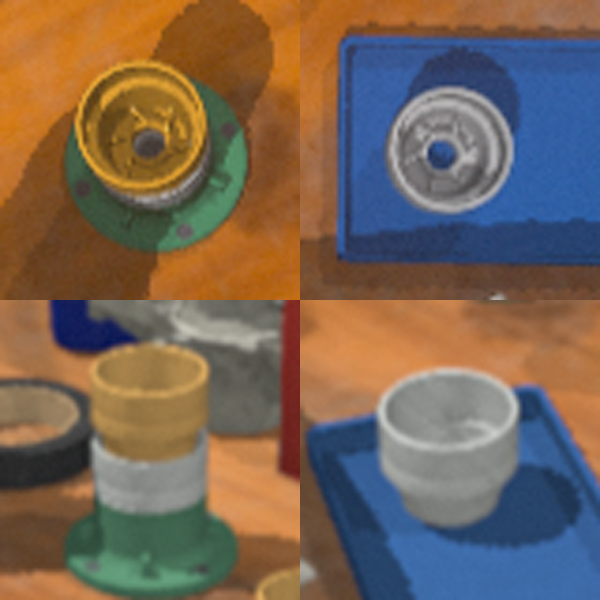

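The crop confirms it: the brass bowl with nose showing sits over the steel bowl and green foot (rim centre top ≈272.6,238.6; side ≈303.9,198.4). The spare stands upright in the tray (rim centre top ≈381,292; side ≈290.7,287.3).

```bash
cat > n.py <<'E'
from h import *
t=load('top0'); s=load('side0')
def tri(a,b):
    o,d=ray(t,a);p,e=ray(s,b);d=d[0];e=e[0]
    k=np.linalg.lstsq(np.c_[d,-e],p-o,rcond=None)[0]; A=o+k[0]*d;B=p+k[1]*e
    return ((A+B)/2).round(4),np.linalg.norm(A-B).round(4)
for nm,a,b,z in (('odd',(272.6,238.6),(303.9,198.4),.113),('spare',(381,292),(290.7,287.3),.052)):
    print(nm,tri(a,b),plane(t,[a],z).round(4),plane(s,[b],z).round(4))
# gray hough refinement on top view, rim radius from scale
for nm,(u,v),z in(('odd',(273,239),.113),('spare',(381,292),.052)):
    g=cv2.cvtColor(t['pixels'],cv2.COLOR_RGB2GRAY)[v-30:v+30,u-30:u+30]; g=cv2.resize(g,None,fx=6,fy=6,interpolation=cv2.INTER_CUBIC)
    R=6*t['fx']*.031/(1.0-z)
    c=cv2.HoughCircles(g,cv2.HOUGH_GRADIENT_ALT,1.5,20,param1=150,param2=.6,minRadius=int(R*.9),maxRadius=int(R*1.1))
    if c is not None:
        for q in c[0][:3]:
            uv=[(q[0]+.5)/6-.5+u-30,(q[1]+.5)/6-.5+v-30]; print(nm,R,q,uv,plane(t,[uv],z).round(4))
# foot flange (green) circle
h=cv2.cvtColor(t['pixels'],cv2.COLOR_RGB2HSV); m=cv2.inRange(h,(60,90,30),(90,255,255))
for u,v in((276,247),(417,190)):
    k=np.zeros_like(m);k[v-40:v+40,u-40:u+40]=255
    P=np.argwhere(m&k)[:,::-1]; c,rad=cv2.minEnclosingCircle(P.astype(np.float32)); print('foot',c,rad,plane(t,[c],.009).round(4), 'expR',t['fx']*.048/.98)
E
python3 n.py
```

```text
odd (array([0.5549, 0.402 , 0.1142]), np.float64(0.0029)) [[0.5537 0.4024 0.113 ]] [[0.5572 0.4046 0.113 ]]
spare (array([0.471 , 0.2013, 0.055 ]), np.float64(0.0025)) [[0.4701 0.2011 0.052 ]] [[0.4734 0.2053 0.052 ]]
odd 107.15424750521582 [178.5     180.      103.26899] [np.float32(272.33334), np.float32(238.58334)] [[0.5537 0.4029 0.113 ]]
spare 100.25930119950047 [177.      180.       97.93601] [np.float32(380.08334), np.float32(291.58334)] [[0.4708 0.2029 0.052 ]]
foot (287.5, 255.5) 17.902612686157227 [[0.5398 0.3804 0.009 ]] expR 25.028523380415127
foot (416.6004333496094, 189.18618774414062) 22.800338745117188 [[0.684  0.1247 0.009 ]] expR 25.028523380415127
```

Emit:
servo_tool(targets=[[0.2,0,1,0,87],[1.2,-0.6,1.8,0,87],[2.4,-1.3,2,0,87],[3.6,-2,2,0,87],[4.8,-2.6,2,0,87]])

```text
time_s: 0.52
tcp_pos: [0.3817, 0.4994, 0.2725]
ee_rot: [[0.926, -0.378, 0.0], [-0.378, -0.926, 0.001], [-0.0, -0.001, -1.0]]
wrist_force: [0.2, 1.0, -0.5]
gripper_width: 1.003
gripper_force: 0.0
```

Emit:
servo_tool(targets=[[1.2,-0.7,0,0,87],[2.4,-1.4,0,0,87],[3.6,-2,0,0,87],[4.8,-2.6,-0.5,0,87],[5.8,-3.2,-1,0,87]])

```text
time_s: 0.93
tcp_pos: [0.5571, 0.4035, 0.242]
ee_rot: [[0.925, -0.38, 0.002], [-0.38, -0.925, 0.002], [0.001, -0.002, -1.0]]
wrist_force: [0.0, 1.2, -0.4]
gripper_width: 0.997
gripper_force: 0.0
```

Emit:
servo_tool(targets=[[0,0,-1,0,87],[0,0,-2,0,87],[0,0,-2.8,0,87],[0,0,-3.3,0,87],[0,0,-3.5,0,87]])

```text
time_s: 1.35
tcp_pos: [0.5534, 0.4027, 0.1324]
ee_rot: [[0.925, -0.38, -0.006], [-0.38, -0.925, -0.005], [-0.003, 0.007, -1.0]]
wrist_force: [0.0, -0.4, -0.7]
gripper_width: 0.997
gripper_force: 0.0
```

```bash
python3 - <<'E'
from h import *
c=cap('side','side1'); p=proj(c,[.556,.403,.11])[0].astype(int); print(p)
d=cap('top','top1'); q=proj(d,[.556,.403,.11])[0].astype(int);print(q)
f=lambda c,p:cv2.resize(c['pixels'][p[1]-50:p[1]+50,p[0]-50:p[0]+50,::-1],(400,400),interpolation=cv2.INTER_CUBIC)
cv2.imwrite('pics/v1.png',np.hstack([f(c,p),f(d,q)]))
E
```

```text
[303 200]
[272 237]
```

View pics/v1.png

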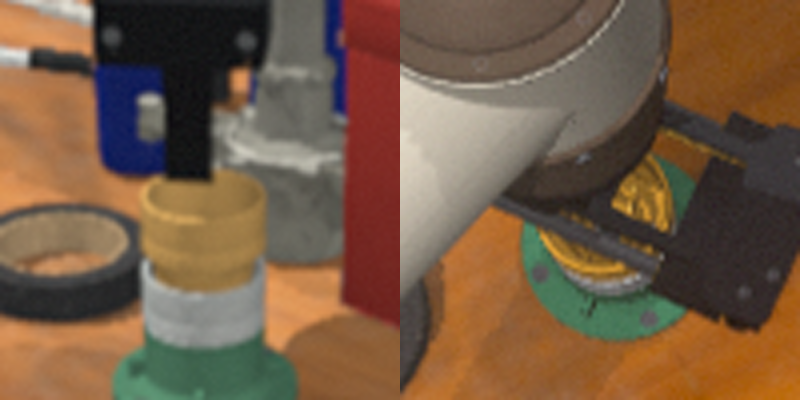

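The side view (left) shows the near finger's tip at crop (188,180), just left of the bowl's centre line at 204. I compare that with the predicted finger pixel.

```bash
python3 - <<'E'
from h import *
c=load('side1'); s=r.sense(); T=s['tcp_pos']; R=s['ee_rot']
for k in (.0435,.0585): 
  for g in (-1,1): print(k,g,(proj(c,T+R@[0,g*k,.017])[0]-[253,150])*4)
print(T,(proj(c,[[.555,.403,.113],[.555,.403,.113-.02]])-[253,150])*4)
E
```

```text
0.0435 -1 [206.80796133 149.46499282]
0.0435 1 [189.4590408 225.0186238]
0.0585 -1 [209.55402474 137.50969537]
0.0585 1 [186.197548   239.22671314]
[0.55432772 0.4037384  0.1350379 ] [[200.35075993 195.55754543]
 [200.73005796 232.09650328]]
```

```bash
python3 - <<'E'
from h import *
s=r.sense(); T=s['tcp_pos']; R=s['ee_rot']; print(s['gripper_width'],T)
o=[]
for n in('side','top'):
    c=cap(n,n+'2'); im=c['pixels'][:,:,::-1].copy()
    p=proj(c,T)[0].astype(int); k=cv2.resize(im[max(p[1]-75,0):p[1]+50,p[0]-50:p[0]+50],(400,500),interpolation=cv2.INTER_CUBIC)
    for g,col in((-1,(255,0,255)),(0,(0,255,0)),(1,(255,255,0))):
        q=(proj(c,T+R@[0,g*.0435,.017])[0]-[p[0]-50,p[1]-75])*4; cv2.circle(k,tuple(q.astype(int).tolist()),4,col,-1)
    o.append(k)
cv2.imwrite('pics/v2.png',np.hstack(o))
E
```

```text
0.9992843512991972 [0.55432772 0.4037384  0.1350379 ]
```

View pics/v2.png

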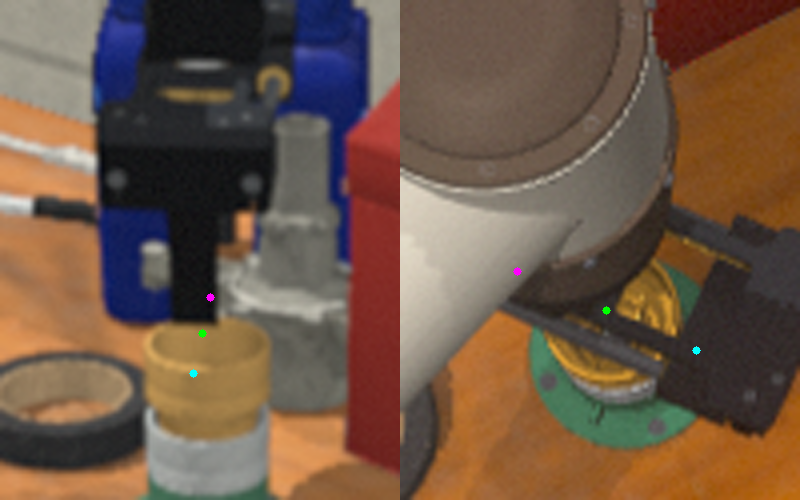

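```bash
python3 - <<'E'
from h import *
s=r.sense(); T=s['tcp_pos']; R=s['ee_rot']
for n in('side2','top2'):
    c=load(n); p=proj(c,T)[0].astype(int)
    for nm,q in (('bodyend',[[x,y,-.053] for x in(-.0375,.0375) for y in(-.095,.095)]),('fin_out_tip',[[x,.0585,.017] for x in(-.0095,.0095)]),('fin_out_root',[[x,.0585,-.053] for x in(-.0095,.0095)]),('farroot',[[0,-.0585,-.053]])):
        print(n,nm,((proj(c,T+np.array(q)@R.T)-[p[0]-50,p[1]-75])*4).round().tolist())
E
```

```text
side2 bodyend [[148.0, 130.0], [95.0, 279.0], [294.0, 134.0], [267.0, 285.0]]
side2 fin_out_tip [[172.0, 388.0], [212.0, 389.0]]
side2 fin_out_root [[169.0, 248.0], [211.0, 250.0]]
side2 farroot [[214.0, 157.0]]
top2 bodyend [[-60.0, 268.0], [366.0, 459.0], [20.0, 106.0], [442.0, 290.0]]
top2 fin_out_tip [[316.0, 384.0], [334.0, 345.0]]
top2 fin_out_root [[312.0, 359.0], [331.0, 316.0]]
top2 farroot [[60.0, 222.0]]
```

The side view shows the finger tip at (193,325), while the prediction was about (192,375), so the tool looks some 25 mm higher than reported. I go down in small steps and look again.

Emit:
servo_tool(targets=[[0,0,-0.2,0,87],[0,0,-0.4,0,87],[0,0,-0.6,0,87],[0,0,-0.6,0,87],[0,0,-0.6,0,87]])

```text
time_s: 1.97
tcp_pos: [0.5546, 0.4041, 0.1182]
ee_rot: [[0.925, -0.379, -0.001], [-0.379, -0.925, -0.001], [-0.0, 0.001, -1.0]]
wrist_force: [-0.4, -0.4, -1.0]
gripper_width: 1.004
gripper_force: 0.0
```

```bash
python3 - <<'E'
from h import *
s=r.sense(); T=s['tcp_pos']; R=s['ee_rot']; print(T,s['wrist_force'])
o=[]
for n,pn in(('side','side3'),):
    c=cap(n,pn); im=c['pixels'][:,:,::-1].copy()
    p=proj(load('side2'),[.5543,.4037,.135])[0].astype(int); 
    for z in ('side2','side3'):
        im=load(z)['pixels'][:,:,::-1]
        o.append(cv2.resize(im[max(p[1]-75,0):p[1]+50,p[0]-50:p[0]+50],(400,500),interpolation=cv2.INTER_CUBIC))
cv2.imwrite('pics/v3.png',np.hstack(o))
c=load('side0');P=np.array([.2367,.5779,.2108]);R0=R
print('start', proj(c,P+np.array([[0,.0435,.017],[0,-.0435,.017],[0,.095,-.053],[0,-.095,-.053]])@R0.T).round())
E
```

```text
[0.55462718 0.40412444 0.11821363] [-0.409652   -0.41550081 -0.97981841]
start [[117. 155.]
 [134. 140.]
 [ 99. 129.]
 [138. 100.]]
```

View pics/v3.png

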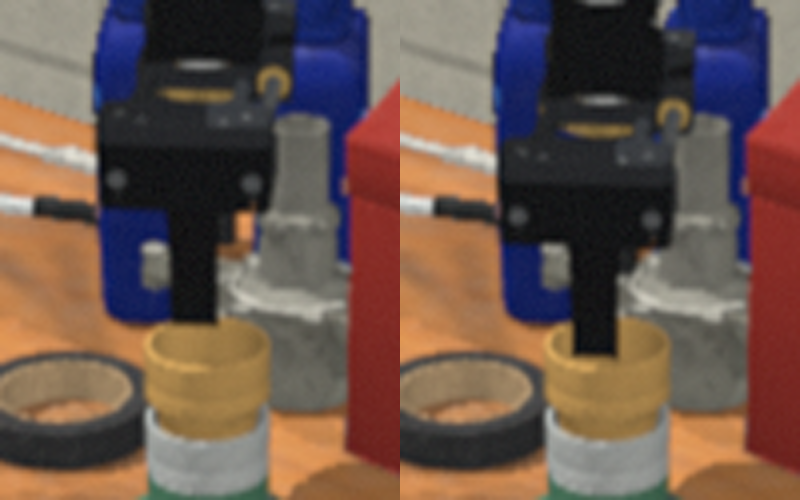

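```bash
python3 - <<'E'
from h import *
s=load('side2');t=load('top2');T=np.array([.5543,.4037,.135]);R=r.sense()['ee_rot']
ps=proj(s,T)[0].astype(int);pt=proj(t,T)[0].astype(int)
b=np.array([350,437])/4+pt-[50,75]
for vy in (120,135,150,205):
    a=np.array([98,vy])/4+ps-[50,75]
    o,d=ray(t,b);p,e=ray(s,a);d=d[0];e=e[0]
    k=np.linalg.lstsq(np.c_[d,-e],p-o,rcond=None)[0];A=o+k[0]*d;B=p+k[1]*e
    print(vy,((A+B)/2).round(4),np.linalg.norm(A-B).round(4),(R.T@((A+B)/2-T)).round(4))
E
```

```text
120 [0.4865 0.3364 0.2571] 0.006 [-0.0373  0.088  -0.1221]
135 [0.4868 0.3366 0.2504] 0.005 [-0.037   0.0878 -0.1154]
150 [0.4871 0.3367 0.2437] 0.004 [-0.0368  0.0875 -0.1087]
205 [0.4883 0.3374 0.2186] 0.0002 [-0.0359  0.0864 -0.0836]
```

Emit:
servo_tool(targets=[[0,0,-0.2,0,87],[0,0,-0.4,0,87],[0,0,-0.6,0,87],[0,0,-0.8,0,87],[0,0,-1,0,87]])

```text
time_s: 2.43
tcp_pos: [0.5547, 0.4042, 0.0878]
ee_rot: [[0.925, -0.379, -0.0], [-0.379, -0.925, -0.0], [-0.0, 0.001, -1.0]]
wrist_force: [-0.5, -0.1, 0.3]
gripper_width: 1.002
gripper_force: 0.0
```

```bash
python3 - <<'E'
from h import *
s=r.sense(); T=s['tcp_pos']; R=s['ee_rot']; print(T,s['wrist_force'])
o=[]
for n,pn in(('side','side4'),('top','top4')):
    c=cap(n,pn); im=c['pixels'][:,:,::-1].copy()
    p=proj(c,[.5543,.4037,.135])[0].astype(int); 
    o.append(cv2.resize(im[max(p[1]-75,0):p[1]+50,p[0]-50:p[0]+50],(400,500),interpolation=cv2.INTER_CUBIC))
cv2.imwrite('pics/v4.png',np.hstack(o))
E
```

```text
[0.55474317 0.40416826 0.08781051] [-0.46995566 -0.06804064  0.28199951]
```

View pics/v4.png

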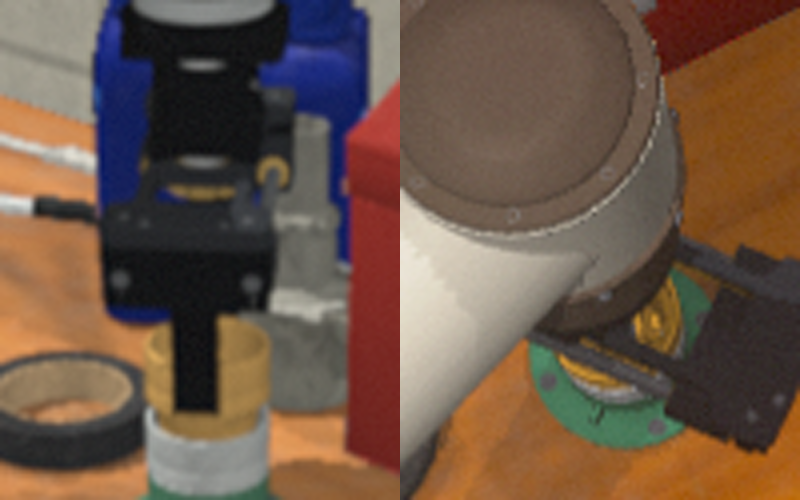

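The finger tip now overlaps the near skirt (tip at crop 195,413) and nothing has been touched. I go 12 mm lower and close.

Emit:
servo_tool(targets=[[0,0,-0.2,0,87],[0,0,-0.4,0,87],[0,0,-0.4,0,70],[0,0,-0.4,0,60],[0,0,-0.4,0,55]])

```text
time_s: 2.95
tcp_pos: [0.555, 0.4045, 0.0769]
ee_rot: [[0.925, -0.379, 0.0], [-0.379, -0.925, 0.0], [0.0, -0.0, -1.0]]
wrist_force: [-0.3, -0.1, 0.2]
gripper_width: 0.852
gripper_force: 0.0
```

Emit:
servo_tool(targets=[[0,0,0,0,50],[0,0,0,0,50],[0,0,0,0,50],[0,0,0,0,50],[0,0,0,0,50]])

```text
time_s: 3.37
tcp_pos: [0.555, 0.4043, 0.0771]
ee_rot: [[0.925, -0.379, 0.0], [-0.379, -0.925, 0.0], [0.0, -0.0, -1.0]]
wrist_force: [-0.2, -0.8, 1.5]
gripper_width: 0.705
gripper_force: 30.0
```

Emit:
servo_tool(targets=[[0,0,0.1,0,50],[0,0,0.3,0,50],[0,0,0.6,0,50],[0,0,1,0,50],[0,0,1.4,0,50]])

```text
time_s: 3.78
tcp_pos: [0.555, 0.4044, 0.1199]
ee_rot: [[0.925, -0.379, 0.0], [-0.379, -0.925, 0.0], [0.0, -0.0, -1.0]]
wrist_force: [-0.0, 0.5, -2.2]
gripper_width: 0.709
gripper_force: 30.0
```

Emit:
servo_tool(targets=[[0,0,0.5,0,50],[0,0,1,0,50],[0,0,1.5,0,50],[0,0,2,0,50],[0,0,2,0,50]])

```text
time_s: 4.2
tcp_pos: [0.5568, 0.4059, 0.1845]
ee_rot: [[0.926, -0.378, 0.007], [-0.378, -0.926, 0.006], [0.004, -0.008, -1.0]]
wrist_force: [0.8, -0.4, -1.7]
gripper_width: 0.708
gripper_force: 30.0
```

```bash
python3 - <<'E'
from h import *
s=r.sense(); T=s['tcp_pos']; print(T,s['wrist_force'])
c=cap('side','side5'); im=c['pixels'][:,:,::-1]
d=cap('top','top5'); jm=d['pixels'][:,:,::-1]
cv2.imwrite('pics/v5.png',np.hstack([cv2.resize(im[110:270,230:390],(400,400),interpolation=cv2.INTER_CUBIC),cv2.resize(jm[180:340,200:360],(400,400),interpolation=cv2.INTER_CUBIC)]))
E
```

```text
[0.55682962 0.40588686 0.18447505] [ 0.76283804 -0.3787219  -1.67899155]
```

View pics/v5.png

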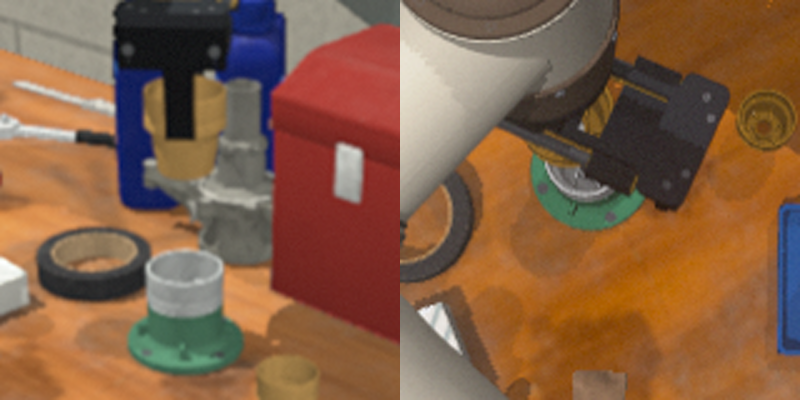

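The view shows the brass bowl held clear. bowl_a stays in foot_a, still upright (side crop ≈185,290). I carry the bowl over the tray's empty half.

Emit:
servo_tool(targets=[[-0.2,-0.7,0.3,0,50],[-0.5,-1.8,0.5,0,50],[-0.8,-2.9,0.5,0,50],[-1.1,-4.1,0.5,0,50],[-1.4,-5.3,0.5,0,50]])

```text
time_s: 4.72
tcp_pos: [0.5115, 0.2436, 0.1925]
ee_rot: [[0.926, -0.379, -0.002], [-0.379, -0.926, -0.001], [-0.001, 0.002, -1.0]]
wrist_force: [0.5, -0.7, -1.8]
gripper_width: 0.71
gripper_force: 30.0
```

Emit:
servo_tool(targets=[[-0.3,-1.2,0,0,50],[-0.6,-2.4,0,0,50],[-0.9,-3.6,-0.2,0,50],[-1.2,-4.8,-0.4,0,50],[-1.3,-5.5,-0.5,0,50]])

```text
time_s: 5.13
tcp_pos: [0.4704, 0.0769, 0.1772]
ee_rot: [[0.925, -0.381, -0.005], [-0.381, -0.925, -0.001], [-0.004, 0.003, -1.0]]
wrist_force: [-0.0, 0.5, -3.0]
gripper_width: 0.709
gripper_force: 30.0
```

Emit:
servo_tool(targets=[[0,0,-0.5,0,50],[0,0,-1.1,0,50],[0,0,-1.7,0,50],[0,0,-2.2,0,50],[0,0,-2.5,0,50]])

```text
time_s: 5.55
tcp_pos: [0.4721, 0.0794, 0.1014]
ee_rot: [[0.925, -0.38, -0.004], [-0.38, -0.925, -0.002], [-0.003, 0.003, -1.0]]
wrist_force: [0.2, -0.1, -1.8]
gripper_width: 0.709
gripper_force: 30.0
```

```bash
cat > q.py <<'E'
from h import *
import sys
s=r.sense(); T=s['tcp_pos']; print(T,s['wrist_force'],s['time_s'])
t=cap('top','top6');c=cap('side','side6')
# bowl_a rim in both views
for n,cc in (('side',c),('top',t)):
    p=proj(cc,[.555,.403,.073])[0].astype(int);print(n,p)
h=cv2.cvtColor(c['pixels'],cv2.COLOR_RGB2HSV);m=cv2.inRange(h,(18,90,60),(32,255,255))
n,l,st,ce=cv2.connectedComponentsWithStats(m)
for i in range(1,n):
    if st[i,4]>60: print(st[i],ce[i])
cr=lambda c,p,w:cv2.resize(c['pixels'][p[1]-w:p[1]+w,p[0]-w:p[0]+w,::-1],(400,400),interpolation=cv2.INTER_CUBIC)
a=proj(c,[.474,.075,.05])[0].astype(int); b=proj(t,[.555,.403,.073])[0].astype(int)
print(a,b)
cv2.imwrite('pics/v6.png',np.hstack([cr(c,a,64),cr(t,b,32)]))
E
python3 q.py
```

```text
[0.47210951 0.07944174 0.10143856] [ 0.19465797 -0.10454787 -1.75300067] 5.55
side [303 216]
top [273 241]
[401  69  22  10 188] [411.33510638  73.59042553]
[177 129  25  10 197] [189.08121827 133.14720812]
[178 137  25  10 147] [190.06802721 142.42176871]
[180 146  22   6  65] [190.73846154 148.75384615]
[183 149  21  11 117] [193.79487179 154.76923077]
[338 253  19  31 431] [346.77958237 266.97911833]
[292 296  43  36 800] [313.1325 313.5725]
[315 337] [273 241]
```

View pics/v6.png

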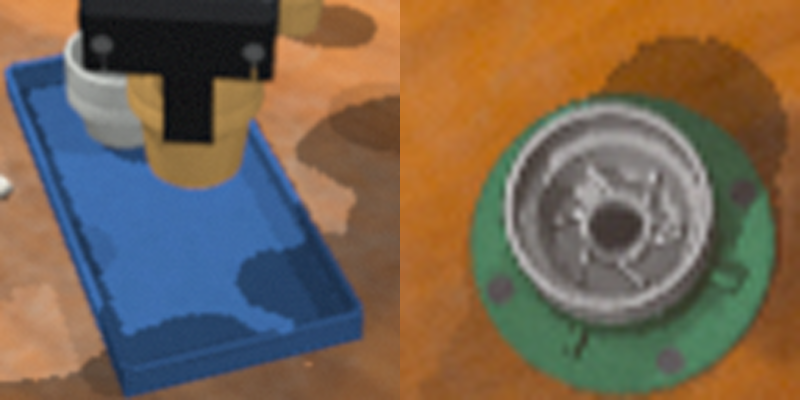

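The side crop shows the brass bowl held above the empty half, clear of the spare. The top crop shows bowl_a square in foot_a, rim centre ≈(274.6,242.0).

```bash
python3 - <<'E'
from h import *
t=load('top6');c=load('side6')
for z in(.0724,.062,.085): print(z,proj(c,np.array([.472,.0794,z])+[[0,0,0],[-.022*.31,-.022*.95,0]]).round(1).tolist())
def hough(u,v,z,r0,k=6):
    g=cv2.cvtColor(t['pixels'],cv2.COLOR_RGB2GRAY)[v-30:v+30,u-30:u+30]; g=cv2.resize(g,None,fx=k,fy=k,interpolation=cv2.INTER_CUBIC)
    R=k*t['fx']*r0/(1.0-z)
    q=cv2.HoughCircles(g,cv2.HOUGH_GRADIENT_ALT,1.5,20,param1=150,param2=.5,minRadius=int(R*.85),maxRadius=int(R*1.08))
    for q in (q[0][:3] if q is not None else []):
        uv=[(q[0]+.5)/k-.5+u-30,(q[1]+.5)/k-.5+v-30]; print('rim',q[2]/R,np.round(uv,1),plane(t,[uv],z).round(4))
hough(274,242,.073,.031)
print('manual',plane(t,[[274.6,242.0]],.073).round(4))
h=cv2.cvtColor(t['pixels'],cv2.COLOR_RGB2HSV); m=cv2.inRange(h,(60,60,20),(95,255,255))
k=np.zeros_like(m);k[205:280,238:312]=255
P=np.argwhere(m&k)[:,::-1]; ce,ra=cv2.minEnclosingCircle(P.astype(np.float32)); print('foot',ce,ra,plane(t,[ce],.009).round(4))
E
```

```text
0.0724 [[312.8, 323.8], [312.7, 333.7]]
0.062 [[312.8, 329.3], [312.7, 339.3]]
0.085 [[312.8, 316.9], [312.7, 326.7]]
rim 0.9501069 [273.8 241.1] [[0.5563 0.4033 0.073 ]]
manual [[0.5547 0.4018 0.073 ]]
foot (276.2336120605469, 247.32664489746094) 23.916362762451172 [[0.5553 0.4033 0.009 ]]
```

Emit:
servo_tool(targets=[[0,0,-0.4,0,50],[0,0,-0.8,0,50],[0,0,-1.2,0,50],[0,0,-1.5,0,50],[0,0,-1.7,0,50]])

```text
time_s: 6.07
tcp_pos: [0.474, 0.0804, 0.0524]
ee_rot: [[0.925, -0.379, 0.0], [-0.379, -0.925, -0.0], [0.0, 0.0, -1.0]]
wrist_force: [0.6, -0.5, -2.7]
gripper_width: 0.71
gripper_force: 30.0
```

Emit:
servo_tool(targets=[[0,0,-0.2,0,50],[0,0,-0.35,0,50],[0,0,-0.5,0,50],[0,0,-0.57,0,50],[0,0,-0.63,0,50]])

```text
time_s: 6.48
tcp_pos: [0.474, 0.0804, 0.0337]
ee_rot: [[0.925, -0.379, 0.0], [-0.379, -0.925, -0.0], [0.0, -0.0, -1.0]]
wrist_force: [-0.2, 0.2, -2.5]
gripper_width: 0.712
gripper_force: 30.0
```

Emit:
servo_tool(targets=[[0,0,-0.02,0,50],[0,0,-0.04,0,50],[0,0,-0.06,0,50],[0,0,-0.06,0,50],[0,0,-0.06,0,50]])

```text
time_s: 6.9
tcp_pos: [0.474, 0.0804, 0.0322]
ee_rot: [[0.925, -0.379, 0.0], [-0.379, -0.925, 0.0], [0.0, -0.0, -1.0]]
wrist_force: [-0.3, -0.3, -1.4]
gripper_width: 0.71
gripper_force: 30.0
```

Emit:
servo_tool(targets=[[0,0,-0.02,0,50],[0,0,-0.04,0,50],[0,0,-0.06,0,50],[0,0,-0.06,0,50],[0,0,-0.06,0,50]])

```text
time_s: 7.32
tcp_pos: [0.4741, 0.0804, 0.031]
ee_rot: [[0.926, -0.379, 0.001], [-0.379, -0.926, -0.0], [0.0, -0.0, -1.0]]
wrist_force: [-1.6, -0.3, 6.1]
gripper_width: 0.712
gripper_force: 30.0
```

Emit:
servo_tool(targets=[[0,0,-0.02,0,50],[0,0,-0.04,0,50],[0,0,-0.04,0,50],[0,0,-0.04,0,50],[0,0,-0.04,0,50]])

```text
time_s: 7.73
tcp_pos: [0.4742, 0.0804, 0.031]
ee_rot: [[0.926, -0.378, 0.001], [-0.378, -0.926, -0.0], [0.001, -0.0, -1.0]]
wrist_force: [-5.2, -0.4, 14.0]
gripper_width: 0.71
gripper_force: 30.0
```

Contact is felt, so I ease off, open and rise.

Emit:
servo_tool(targets=[[0,0,0.05,0,50],[0,0,0.05,0,65],[0,0,0.05,0,75],[0,0,0.05,0,87],[0,0,0.05,0,87]])

```text
time_s: 8.15
tcp_pos: [0.474, 0.0804, 0.0304]
ee_rot: [[0.925, -0.379, 0.0], [-0.379, -0.925, -0.0], [0.0, 0.0, -1.0]]
wrist_force: [-0.0, -0.1, 0.4]
gripper_width: 0.895
gripper_force: 0.0
```

Emit:
servo_tool(targets=[[0,0,0,0,87],[0,0,0,0,87],[0,0,0.2,0,87],[0,0,0.6,0,87],[0,0,1,0,87]])

```text
time_s: 8.57
tcp_pos: [0.4736, 0.0802, 0.0609]
ee_rot: [[0.925, -0.379, -0.001], [-0.379, -0.925, -0.001], [-0.001, 0.001, -1.0]]
wrist_force: [0.7, -0.6, 0.4]
gripper_width: 0.999
gripper_force: 0.0
```

Emit:
servo_tool(targets=[[0,0,1,0,87],[0,0.6,2,-0.1,87],[0,1.8,2,-0.2,87],[0,3,2,-0.3,87],[-0.07,4.1,2,-0.4,87]])

```text
time_s: 8.98
tcp_pos: [0.4723, 0.2051, 0.1221]
ee_rot: [[0.701, -0.713, 0.002], [-0.713, -0.701, 0.002], [0.0, -0.003, -1.0]]
wrist_force: [0.4, 0.9, 0.9]
gripper_width: 0.999
gripper_force: 0.0
```

Emit:
servo_tool(targets=[[0,0,-0.3,0,87],[0,0,-0.8,0,87],[0,0,-1.3,0,87],[0,0,-1.7,0,87],[0,0,-2,0,87]])

```text
time_s: 9.4
tcp_pos: [0.4713, 0.203, 0.0597]
ee_rot: [[0.705, -0.709, -0.001], [-0.709, -0.705, -0.001], [-0.0, 0.001, -1.0]]
wrist_force: [-0.2, 0.2, 0.3]
gripper_width: 1.0
gripper_force: 0.0
```

```bash
python3 - <<'E'
from h import *
s=r.sense(); print(s['tcp_pos'],s['wrist_force'],s['time_s'])
c=cap('side','side7');t=cap('top','top7')
cr=lambda c,p,w:cv2.resize(c['pixels'][p[1]-w:p[1]+w,p[0]-w:p[0]+w,::-1],(400,400),interpolation=cv2.INTER_CUBIC)
a=proj(c,[.472,.15,.04])[0].astype(int); b=proj(t,[.472,.15,.04])[0].astype(int)
cv2.imwrite('pics/v7.png',np.hstack([cr(c,a,64),cr(t,b,64)]))
E
```

```text
[0.4712967  0.202977   0.05967681] [-0.1658342   0.22250301  0.30842093] 9.4
```

View pics/v7.png

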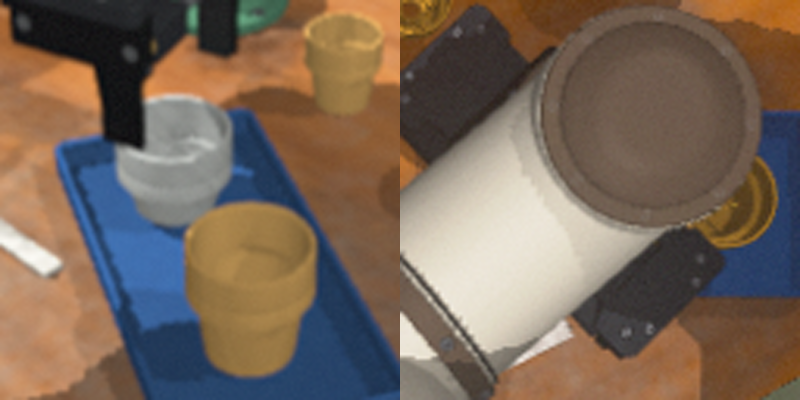

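The view shows the brass bowl upright in the tray (left crop ≈250,290). The open fingers straddle the spare, near tip ≈(122,140) and far ≈(218,52), with their midpoint over its axis. I descend and grip.

Emit:
servo_tool(targets=[[0,0,-0.3,0,87],[0,0,-0.6,0,87],[0,0,-0.9,0,87],[0,0,-1.1,0,87],[0,0,-1.3,0,87]])

```text
time_s: 9.92
tcp_pos: [0.4717, 0.2032, 0.0208]
ee_rot: [[0.705, -0.71, -0.0], [-0.71, -0.705, -0.0], [-0.0, 0.001, -1.0]]
wrist_force: [-0.7, -0.2, -0.5]
gripper_width: 0.997
gripper_force: 0.0
```

Emit:
servo_tool(targets=[[0,0,0,0,75],[0,0,0,0,60],[0,0,0,0,50],[0,0,0,0,50],[0,0,0,0,50]])

```text
time_s: 10.33
tcp_pos: [0.4716, 0.2031, 0.0218]
ee_rot: [[0.705, -0.71, -0.0], [-0.71, -0.705, -0.0], [0.0, 0.0, -1.0]]
wrist_force: [-0.4, 0.6, 1.1]
gripper_width: 0.709
gripper_force: 13.5
```

Emit:
servo_tool(targets=[[0,0,0,0,50],[0,0,0,0,50],[0,0,0,0,50],[0,0,0,0,50],[0,0,0,0,50]])

```text
time_s: 10.75
tcp_pos: [0.4716, 0.2031, 0.0218]
ee_rot: [[0.705, -0.709, -0.0], [-0.709, -0.705, -0.0], [0.0, 0.0, -1.0]]
wrist_force: [-1.8, -1.0, 6.0]
gripper_width: 0.7
gripper_force: 30.0
```

Emit:
servo_tool(targets=[[0,0,0.1,0,50],[0,0,0.4,0,50],[0,0,1,0,50],[0,0,2,0,50],[0,0,3,0,50]])

```text
time_s: 11.17
tcp_pos: [0.4713, 0.203, 0.112]
ee_rot: [[0.705, -0.71, -0.002], [-0.71, -0.705, -0.001], [-0.0, 0.002, -1.0]]
wrist_force: [-0.1, 1.3, -2.0]
gripper_width: 0.707
gripper_force: 30.0
```

Emit:
servo_tool(targets=[[0.1,0.3,0.8,0,50],[0.4,1,1.4,0,50],[0.8,2,1.6,0,50],[1.2,3,1.6,0,50],[1.6,4,1.6,0,50]])

```text
time_s: 11.58
tcp_pos: [0.5205, 0.3249, 0.1611]
ee_rot: [[0.704, -0.71, 0.002], [-0.71, -0.704, 0.002], [-0.0, -0.003, -1.0]]
wrist_force: [0.1, 0.0, -2.0]
gripper_width: 0.704
gripper_force: 30.0
```

Emit:
servo_tool(targets=[[0.4,0.9,0,0,50],[0.8,1.8,0,0,50],[1.1,2.5,0,0,50],[1.2,2.67,0,0,50],[1.2,2.67,0,0,50]])

```text
time_s: 12.0
tcp_pos: [0.5559, 0.4049, 0.1584]
ee_rot: [[0.705, -0.709, -0.001], [-0.709, -0.705, -0.0], [-0.0, 0.001, -1.0]]
wrist_force: [-0.5, -0.4, -2.5]
gripper_width: 0.701
gripper_force: 30.0
```

Emit:
servo_tool(targets=[[0,0,0,0,50],[0,0,0,0,50],[0,0,0,0,50],[0,0,0,0,50],[0,0,0,0,50]])

```text
time_s: 12.42
tcp_pos: [0.5557, 0.4028, 0.1601]
ee_rot: [[0.704, -0.71, 0.0], [-0.71, -0.704, 0.0], [-0.0, -0.001, -1.0]]
wrist_force: [-0.3, 0.2, -1.8]
gripper_width: 0.703
gripper_force: 30.0
```

```bash
cat > w.py <<'E'
from h import *
s=r.sense(); T=s['tcp_pos']; print(T,s['wrist_force'],s['time_s'])
c=cap('side','side8')
oz=T[2]-.0218+.002; print('origin z',oz)
# grey mask row profile: centre of steel edges for nose (held) and bowl_a skirt
h=cv2.cvtColor(c['pixels'],cv2.COLOR_RGB2HSV)
m=cv2.inRange(h,(0,0,95),(180,45,255))
for nm,z,X in(('spare nose',oz+.008,T),('spare skirt low',oz+.026,T),('bowl_a skirt',.060,[.5557,.4030])):
    p=proj(c,[X[0],X[1],z])[0]; v=int(round(p[1]))
    for vv in (v,v+5,v+9):
        row=np.where(m[vv,int(p[0])-28:int(p[0])+28]>0)[0]+int(p[0])-28
        print(nm,p.round(1),vv,row.min() if len(row) else None,row.max() if len(row) else None,len(row),(row.min()+row.max())/2 if len(row) else None)
E
python3 w.py
```

```text
[0.55572887 0.40281911 0.16013669] [-0.25289041  0.17128644 -1.84496941] 12.4167
origin z 0.14033668847277686
spare nose [303.3 182.3] 182 288 330 43 309.0
spare nose [303.3 182.3] 187 295 330 36 312.5
spare nose [303.3 182.3] 191 304 330 27 317.0
spare skirt low [303.2 173.6] 174 288 330 29 309.0
spare skirt low [303.2 173.6] 179 288 330 43 309.0
spare skirt low [303.2 173.6] 183 288 330 41 309.0
bowl_a skirt [303.7 222.7] 223 288 318 31 303.0
bowl_a skirt [303.7 222.7] 228 289 318 30 303.5
bowl_a skirt [303.7 222.7] 232 289 317 29 303.0
```

Emit:
servo_tool(targets=[[0,0,-0.5,0,50],[0,0,-1,0,50],[0,0,-1.5,0,50],[0,0,-1.8,0,50],[0,0,-2,0,50]])

```text
time_s: 12.88
tcp_pos: [0.5553, 0.4028, 0.0983]
ee_rot: [[0.705, -0.71, -0.001], [-0.71, -0.705, -0.001], [0.0, 0.002, -1.0]]
wrist_force: [-0.1, 0.1, -2.9]
gripper_width: 0.704
gripper_force: 30.0
```

Emit:
servo_tool(targets=[[0,0,-0.1,0,50],[0,0,-0.2,0,50],[0,0,-0.3,0,50],[0,0,-0.4,0,50],[0,0,-0.5,0,50]])

```text
time_s: 13.3
tcp_pos: [0.556, 0.4037, 0.0849]
ee_rot: [[0.705, -0.709, 0.001], [-0.709, -0.705, 0.001], [-0.0, -0.001, -1.0]]
wrist_force: [-0.3, -0.8, -2.5]
gripper_width: 0.703
gripper_force: 30.0
```

Entering freely; 14 mm to go.

Emit:
servo_tool(targets=[[0,0,-0.06,0,50],[0,0,-0.12,0,50],[0,0,-0.18,0,50],[0,0,-0.22,0,50],[0,0,-0.25,0,50]])

```text
time_s: 13.72
tcp_pos: [0.5558, 0.4034, 0.0769]
ee_rot: [[0.705, -0.71, -0.0], [-0.71, -0.705, -0.0], [-0.0, 0.0, -1.0]]
wrist_force: [-0.8, -0.7, -2.6]
gripper_width: 0.702
gripper_force: 30.0
```

Emit:
servo_tool(targets=[[0,0,-0.03,0,50],[0,0,-0.06,0,50],[0,0,-0.09,0,50],[0,0,-0.11,0,50],[0,0,-0.11,0,50]])

```text
time_s: 14.13
tcp_pos: [0.5557, 0.4034, 0.0736]
ee_rot: [[0.705, -0.71, -0.0], [-0.71, -0.705, -0.0], [-0.0, 0.0, -1.0]]
wrist_force: [-0.5, 0.3, -1.8]
gripper_width: 0.699
gripper_force: 30.0
```

Emit:
servo_tool(targets=[[0,0,-0.02,0,50],[0,0,-0.04,0,50],[0,0,-0.06,0,50],[0,0,-0.06,0,50],[0,0,-0.06,0,50]])

```text
time_s: 14.55
tcp_pos: [0.5558, 0.4034, 0.0719]
ee_rot: [[0.705, -0.709, -0.0], [-0.709, -0.705, -0.0], [0.0, 0.0, -1.0]]
wrist_force: [-0.2, 0.3, -1.5]
gripper_width: 0.703
gripper_force: 30.0
```

Emit:
servo_tool(targets=[[0,0,-0.01,0,50],[0,0,-0.02,0,50],[0,0,-0.03,0,50],[0,0,-0.03,0,50],[0,0,-0.03,0,50]])

```text
time_s: 14.97
tcp_pos: [0.5558, 0.4034, 0.0711]
ee_rot: [[0.705, -0.71, 0.0], [-0.71, -0.705, 0.0], [0.0, -0.0, -1.0]]
wrist_force: [-0.2, 0.9, -1.7]
gripper_width: 0.703
gripper_force: 30.0
```

Emit:
servo_tool(targets=[[0,0,-0.01,0,50],[0,0,-0.02,0,50],[0,0,-0.03,0,50],[0,0,-0.03,0,50],[0,0,-0.03,0,50]])

```text
time_s: 15.38
tcp_pos: [0.5558, 0.4035, 0.0709]
ee_rot: [[0.705, -0.709, 0.0], [-0.709, -0.705, 0.0], [0.0, -0.0, -1.0]]
wrist_force: [-1.7, -0.9, 3.3]
gripper_width: 0.702
gripper_force: 30.0
```

Emit:
servo_tool(targets=[[0,0,-0.01,0,50],[0,0,-0.02,0,50],[0,0,-0.02,0,50],[0,0,-0.02,0,50],[0,0,-0.02,0,50]])

```text
time_s: 15.8
tcp_pos: [0.5559, 0.4035, 0.0709]
ee_rot: [[0.705, -0.709, 0.001], [-0.709, -0.705, 0.0], [0.0, -0.001, -1.0]]
wrist_force: [-3.0, -0.8, 5.8]
gripper_width: 0.703
gripper_force: 30.0
```

It bottomed at the predicted height (0.0709 against 0.0708). I release it.

Emit:
servo_tool(targets=[[0,0,0.02,0,55],[0,0,0.02,0,65],[0,0,0.02,0,75],[0,0,0.02,0,87],[0,0,0.02,0,87]])

```text
time_s: 16.22
tcp_pos: [0.5559, 0.4035, 0.0696]
ee_rot: [[0.705, -0.71, -0.0], [-0.71, -0.705, -0.0], [-0.0, 0.0, -1.0]]
wrist_force: [-0.5, 0.6, -0.1]
gripper_width: 0.893
gripper_force: 0.0
```

Emit:
servo_tool(targets=[[0,0,0,0,87],[0,0,0,0,87],[0,0,0.2,0,87],[0,0,0.6,0,87],[0,0,1,0,87]])

```text
time_s: 16.63
tcp_pos: [0.5559, 0.4034, 0.1011]
ee_rot: [[0.705, -0.709, 0.0], [-0.709, -0.705, -0.0], [0.0, 0.0, -1.0]]
wrist_force: [0.9, -0.4, -0.1]
gripper_width: 1.001
gripper_force: 0.0
```

Emit:
servo_tool(targets=[[0,0,0.6,0,87],[0,0,1.4,0,87],[0,0,2.4,0,87],[0,-0.6,3.2,0,87],[0,-1.6,3.6,0,87]])

```text
time_s: 17.05
tcp_pos: [0.5574, 0.3582, 0.2138]
ee_rot: [[0.707, -0.707, 0.008], [-0.707, -0.707, 0.006], [0.001, -0.009, -1.0]]
wrist_force: [1.6, -0.4, 0.4]
gripper_width: 1.0
gripper_force: 0.0
```

Emit:
servo_tool(targets=[[0,-1,0,0,87],[0,-2,0,0,87],[0,-3,0,0,87],[0,-4,0,0,87],[0,-4,0,0,87]])

```text
time_s: 17.47
tcp_pos: [0.5556, 0.2313, 0.2107]
ee_rot: [[0.702, -0.712, 0.001], [-0.712, -0.702, 0.001], [0.001, -0.001, -1.0]]
wrist_force: [0.0, 0.1, -0.4]
gripper_width: 0.999
gripper_force: 0.0
```

```bash
python3 - <<'E'
from h import *
s=r.sense(); print(s['tcp_pos'],s['wrist_force'],s['time_s'])
t=cap('top','top9');c=cap('side','side9')
def hough(t,u,v,z,r0,k=6):
    g=cv2.cvtColor(t['pixels'],cv2.COLOR_RGB2GRAY)[v-30:v+30,u-30:u+30]; g=cv2.resize(g,None,fx=k,fy=k,interpolation=cv2.INTER_CUBIC)
    R=k*t['fx']*r0/(1.0-z)
    q=cv2.HoughCircles(g,cv2.HOUGH_GRADIENT_ALT,1.5,20,param1=150,param2=.5,minRadius=int(R*.85),maxRadius=int(R*1.08))
    for q in (q[0][:3] if q is not None else []):
        uv=[(q[0]+.5)/k-.5+u-30,(q[1]+.5)/k-.5+v-30]; print('rim',q[2]/R,np.round(uv,1),plane(t,[uv],z).round(4))
print('spare');p=proj(t,[.5557,.4033,.101])[0].astype(int);hough(t,*p,.101,.031)
print('odd');p=proj(t,[.474,.08,.067])[0].astype(int);hough(t,*p,.067,.031)
m=cv2.inRange(cv2.cvtColor(t['pixels'],cv2.COLOR_RGB2HSV),(60,60,20),(95,255,255))
k=np.zeros_like(m);k[205:280,238:312]=255
P=np.argwhere(m&k)[:,::-1]; ce,ra=cv2.minEnclosingCircle(P.astype(np.float32)); print('foot',ce,ra,plane(t,[ce],.009).round(4))
# side: steel column of stack: per-row extents, top of stack
h=cv2.cvtColor(c['pixels'],cv2.COLOR_RGB2HSV); m=cv2.inRange(h,(0,0,80),(180,55,255))
for v in range(196,240,3):
    w=np.where(m[v,283:324]>0)[0]+283; print(v,w.min() if len(w) else 0,w.max() if len(w) else 0,end=' | ')
print('\nexp rim px z.101',proj(c,[[.5557,.4033,.101],[.5557-.031*.31,.4033-.031*.95,.101],[.5557+.031*.31,.4033+.031*.95,.101]]).round(1).tolist())
E
```

```text
[0.55556809 0.23125224 0.21071503] [ 0.01311835  0.11041787 -0.41438742] 17.4667
spare
odd
rim 0.90417653 [445.3 290.6] [[0.4746 0.0828 0.067 ]]
rim 0.99268395 [445.3 290.6] [[0.4746 0.0828 0.067 ]]
foot (0.0, 0.0) 0.0 [[1.1432 1.1149 0.009 ]]
196 307 323 | 199 293 323 | 202 290 323 | 205 288 323 | 208 288 323 | 211 285 323 | 214 283 323 | 217 288 318 | 220 288 318 | 223 288 318 | 226 289 318 | 229 289 318 | 232 289 318 | 235 293 314 | 238 0 0 | 
exp rim px z.101 [[303.4, 204.3], [303.1, 211.4], [303.8, 197.5]]
```

Emit:
servo_tool(targets=[[-0.5,-1,0,0,87],[-1,-2,0,0,87],[-1.6,-3,0,0,87],[-2.2,-4,0,0,87],[-2.7,-5,0,0,87]])

```text
time_s: 17.98
tcp_pos: [0.4742, 0.0855, 0.2089]
ee_rot: [[0.706, -0.708, 0.001], [-0.708, -0.706, 0.001], [0.0, -0.001, -1.0]]
wrist_force: [0.5, -0.8, 0.2]
gripper_width: 1.0
gripper_force: 0.0
```

```bash
python3 - <<'E'
from h import *
t=cap('top','top10')
def hough(t,u,v,z,r0,k=6):
    g=cv2.cvtColor(t['pixels'],cv2.COLOR_RGB2GRAY)[v-30:v+30,u-30:u+30]; g=cv2.resize(g,None,fx=k,fy=k,interpolation=cv2.INTER_CUBIC)
    R=k*t['fx']*r0/(1.0-z)
    q=cv2.HoughCircles(g,cv2.HOUGH_GRADIENT_ALT,1.5,20,param1=120,param2=.4,minRadius=int(R*.8),maxRadius=int(R*1.1))
    for q in (q[0][:3] if q is not None else []):
        uv=[(q[0]+.5)/k-.5+u-30,(q[1]+.5)/k-.5+v-30]; print('rim',q[2]/R,np.round(uv,1),plane(t,[uv],z).round(4))
p=proj(t,[.5557,.4033,.101])[0].astype(int);print(p);hough(t,*p,.101,.031)
m=cv2.inRange(cv2.cvtColor(t['pixels'],cv2.COLOR_RGB2HSV),(60,60,20),(95,255,255))
k=np.zeros_like(m);k[205:280,238:312]=255
P=np.argwhere(m&k)[:,::-1]; ce,ra=cv2.minEnclosingCircle(P.astype(np.float32)); print('foot',ce,ra,plane(t,[ce],.009).round(4))
# other stack: compare with start
t0=load('top0'); d=cv2.absdiff(t['pixels'],t0['pixels'])[150:215,390:445]; print('stack b diff',d.mean())
print(r.sense()['tcp_pos'])
E
```

```text
[272 238]
rim 0.98153657 [273.3 239.6] [[0.5541 0.402  0.101 ]]
rim 0.855007 [273.3 239.6] [[0.5541 0.402  0.101 ]]
foot (276.2336120605469, 247.32664489746094) 23.916362762451172 [[0.5553 0.4033 0.009 ]]
stack b diff 23.051095571095573
[0.47063102 0.08148827 0.20892746]
```

```bash
python3 - <<'E'
from h import *
c=cap('side','side10');a=load('side0')
print('stack b side diff',cv2.absdiff(c['pixels'],a['pixels'])[255:335,395:455].mean())
print('side6',cv2.absdiff(load('top6')['pixels'],load('top0')['pixels'])[150:215,390:445].mean())
h=cv2.cvtColor(c['pixels'],cv2.COLOR_RGB2HSV); m=cv2.inRange(h,(18,90,60),(32,255,255))
n,l,st,ce=cv2.connectedComponentsWithStats(m)
print([(st[i].tolist()) for i in range(1,n) if st[i,4]>250], proj(c,[.474,.0815,.067]))
print(r.finish_job())
E
```

```text
stack b side diff 13.915902777777777
side6 14.856689976689976
[[177, 129, 26, 23, 413], [333, 253, 24, 31, 591], [295, 314, 41, 54, 1741]] [[313.67979501 325.51822539]]
the job is handed in; nothing more can be done
None
```

The brass bowl stands upright in the tray, the spare steel bowl is nested home in the faulty stack, foot_a has not moved, and the job is handed in; no verdict came back, and I sent the arm nowhere near the other stack, but its before/after image check was inconclusive.

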